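Open the tile chest and hold up the rack of glaze test tiles

TASK

Swing the lid of the wooden tile chest up and over by its steel pull bar until it leans back on its stop, and let go of it. Then take the tile rack inside by its bridge handle, lift it straight out with all four glaze test tiles still standing in their slots, and hold it level and still in the air, its underside at least 5 cm above the rim of the chest (but no more than 15 cm). Finish while still holding it there; do not set it down, and leave the cup, jars, stamp and clay block beside it where they are.

Things in the scene. Friction and masses are not known exactly. Their poses are not given: they have to be found in the camera images.
- tile_chest: Pale plywood chest with brass corners, fixed to the table, outer 128 (x) x 180 (y) x 112 mm high, walls and floor 7 mm. Origin: centre of its underside. Its x axis points from the pull-bar side to the hinge side; y runs along the hinge; z up. The pull-bar side faces roughly the robot's left. The lid lies on top, its top face 120.5 mm above the table.
- lid (a joint): Angle of the chest's lid in rad: 0 closed, grows as it opens, 1.9 when it leans back on its stop. Lid 128 x 180 x 8 mm, 0.22 kg, on a free hinge with little friction. Below about 1.45 it falls shut by its own weight, beyond about 1.7 it falls back onto the stop and stays there.
- lid_bar (a point): Middle of the lid's steel pull bar: a round bar 12 mm thick, 100 mm long, along the chest's y axis, carried on two thin arms 45 mm out from the lid's front edge (free air before, behind and below it; the arms join its ends, 50 mm each side of the middle). Turns with the lid: 173 mm from the hinge axis, at hinge height when closed.
- lid_hinge (a point): Point on the lid's hinge axis, mid-length (4 mm above the true pin); the axis runs along the chest's y axis.
- tile_rack: Loose wooden rack that stands in the chest, hidden while the lid is shut: block 84 (x) x 144 (y) x 22 mm high with four slots, and over its middle a dark bridge handle along its x axis. 0.2 to 0.42 kg empty, plus 0.14 kg of tiles. Origin: centre of its underside; axes nearly parallel to the chest's (it stands a few mm and a few degrees off), z up.
- rack_grip (a point): Middle of the rack's bridge handle: a level bar 84 mm long (rack x), 14 mm wide (rack y), 16 mm high, its centre 86 mm above the rack's underside. Grip it from above across its width. Under and beside it is free air down to the block; the nearest tiles' faces are 34 mm off on either side, their tops 22 mm below the bar's centre; the posts stand at its ends, 32 mm from the middle.
- tile_1: Pale green glaze test tile, 8 (x) x 34 (y) x 58 mm, about 35 g, standing loosely in one of the rack's four slots (16 mm deep, at rack y = -56, -38, 38 and 56 mm; which tile in which slot varies), its lower edge 6 mm above the rack's underside. Origin: centre of its lower edge, z up.
- tile_2: Orange-brown glaze test tile, 8 (x) x 34 (y) x 58 mm, about 35 g, standing loosely in one of the rack's four slots (16 mm deep, at rack y = -56, -38, 38 and 56 mm; which tile in which slot varies), its lower edge 6 mm above the rack's underside. Origin: centre of its lower edge, z up.
- tile_3: White glaze test tile, 8 (x) x 34 (y) x 58 mm, about 35 g, standing loosely in one of the rack's four slots (16 mm deep, at rack y = -56, -38, 38 and 56 mm; which tile in which slot varies), its lower edge 6 mm above the rack's underside. Origin: centre of its lower edge, z up.
- tile_4: Dark green glaze test tile, 8 (x) x 34 (y) x 58 mm, about 35 g, standing loosely in one of the rack's four slots (16 mm deep, at rack y = -56, -38, 38 and 56 mm; which tile in which slot varies), its lower edge 6 mm above the rack's underside. Origin: centre of its lower edge, z up.
- green_cup: Dark green tea cup, 60 mm wide, 71 mm high, standing on the low banding wheel. Origin: centre of its underside. Leave alone.
- glaze_jar: Jar with teal body and white lid, 57 mm wide, 77 mm high. Origin: centre of its underside. Leave alone.
- grey_jar: Jar with grey-beige body and white lid, 57 mm wide, 77 mm high. Origin: centre of its underside. Leave alone.
- clay_block: Block of grey clay, 68 x 88 x 60 mm. Origin: centre of its underside. Leave alone.
- stamp: Small upright wooden stamp, 18 x 18 x 46 mm. Origin: centre of its underside. Leave alone.

How it is judged:
By the outcome, as a careful person would: the job done as asked, in the order asked, and still so for the second after the job is handed in, while the arm keeps its last pose, push and grip.
It also fails if it takes over 50 s, if anything falls off the work surface, if the arm or the gripper's body presses on something with over 40 N, if the wrist force passes 120 N, or if a joint passes its speed limit or range.

ROBOT

A 6-joint arm with a two-finger parallel gripper is mounted at the origin on a cart in front of the work surface, level with it; the furniture and walls round the work are solid. World frame = base frame: x ahead of the robot, y to its left, z up, the work surface at z = 0. Lengths are in m, angles in degrees, forces in N, time in s.
With the tool pointing down it reaches from about 0.3 to 0.75 m from the base axis. Payload 8.5 kg.
Tool frame: the origin (TCP) lies midway between the tips of the shut fingers; the grasp point (between the pads) lies 19 mm behind it; z points along the fingers, y is the line along which they close (so a half turn about z gives the same grasp; the last joint's range is limited). The gripper opens to 85 mm and grips with 20 to 120 N. Pads are 22 mm wide; open, the fingers measure 114 mm over their backs; the gripper's body (76 mm by 85 mm) begins 54 mm behind the grasp point. The pads swing forward as they close: fully open they stand 13 mm farther back than shut.
Start: joints at [-79.429, 21.807, 74.336, -0, 83.858, -12.336], TCP at [0.214, -0.507, 0.231] pointing down, gripper open.
Joint ranges: [-178.18, 178.18], [-50.72, 133.34], [12.68, 142.11], [-81.47, 261.47], [9.98, 163.14], [-165.26, 165.26]. Speed limits (degrees/s): [136.94, 136.94, 180, 180, 180, 180].

INTERFACE

Orientations are given as a 3x3 rotation matrix whose columns are the frame's x, y, z axes.
In Python, from rig import monitor, optics, close_job, models gives the robot as it stands.
- The arm moves only by the tool step_arm, never from a script. Its arguments are lists of equal length, an entry for each row: "fingers": the closure, from -1 (fully open) to 1 (shut); "travel": the shift along the tool's x, y, z scaled (see below), a list of three; "twist": the turn about the tool's z scaled (see below). In form: {"fingers": [fingers, ...], "travel": [[tx, ty, tz], ...], "twist": [twist, ...]}. A call has 1 to 10 rows; each row shifts and turns the commanded pose from where the row before left it, along the tool's axes as they then stand; what a row does not reach is not made up. The controller multiplies each number of a shift by 100 mm and each number of a turn by pi rad. A row lasts 1/8 s, in which the tool goes at most 62.5 mm and 10.7 degrees, less where a joint would pass 70% of its speed; a pose out of reach is approached as far as the arm can. A call with a number of a shift or a turn outside -1 to 1 is refused whole. A call with a gripper value outside its range is refused whole. The fingers move at their own pace and stop on an object; "force" is the grip in N (left out, the last holds). Time passes only in rows, so rows that do not move let the fingers close. It gives the time, the measured TCP pose, the force, the opening and the grip force at its end, in the units of the state.
- monitor.observe(): the state, without advancing time (a new reading comes with each control period).
- optics.get_image(name): name is "side" or "top"; returns (picture, depth): 420x560x3 uint8, blue, green, red; 420x560 float32, m along the optical axis (not along the pixel's ray), 0 where there is no reading.
- optics.get_calibration(name): a dict with "vertical_fov" (degrees; the focal length in pixels is half the picture's height over the tangent of half this angle, whatever the lens; pixels are square), "cx", "cy" (the principal point, pixels), "distortion" ([k1, k2, p1, p2, k3] as OpenCV has them; the pictures are not rectified), "world_from_camera" (4x4, takes a point from camera to world coordinates). Camera axes: x right, y up, looking along -z (the intrinsics and any distortion apply to the point x, -y, -z); pixel columns grow to the right and rows downward; lengths in m; the calibration is good to about 2 mm. A picture is of the moment at which its call begins. get_calibration takes no time and is no camera call.
- close_job(): hands the job in; it is judged then, once.
Trained networks look in the newest picture that a camera, given by its name, has taken for a name from the list of things; names that differ only in an ending like _2 or _b are one class to them, and where a whole thing is asked for, a point or a joint stands for the part that bears it (a point fixed in the world has none). Each returns a list of dicts, best first, with "confidence" (0 to 1); they miss things now and then, are a little off and sometimes report something else, mostly with a low value. They report only what shows in the picture. A call takes as long as a camera call.
- models.trace(camera, query): "mask" (420x560 bool, what is visible of it) and "point" ([column, row] in pixels, amid what is visible of it).
- models.landmark_of(camera, query): "point" ([column, row] in pixels: a listed point, or the origin of a listed thing).
The state is a dict: "time_s": time; "q": joint angles; "qvel": joint speeds; "joint_efforts": joint torques, N m; "position": TCP position; "tool_rot": TCP orientation; "ft_force": force on the tool from outside, world axes, zero at the start; "wrist_torque": the same for the moment, N m; "grip_width": finger opening in m; "gripper_force": force on a finger pad.
Only numpy, scipy, OpenCV 4.12 (cv2) and the standard library are available. Lean on these libraries where they do the work, as an engineer would, in place of code of your own. Each camera call takes 0.05 s, during which the arm holds its last target. There are 200 camera calls.

## Working session

There is one attempt and no reset: what is moved stays moved. The work goes in short steps, Python scripts to look and compute and a tool call to move; the robot and the scene stay as the last step left them, time stands still between calls to the robot, and variables do not carry over. Pictures are saved under pics/ and viewed, at most 10 in all, crops included, and the job is handed in when it is done.

Besides the shell and the picture viewer there is one more tool, called after "Request:" in YAML: its name, and indented under it one key for each argument. step_arm: Moves the arm, as the interface text tells. Its arguments: {"type":"object","properties":{"fingers":{"type":"array","items":{"type":"number"}},"travel":{"type":"array","items":{"type":"array","items":{"type":"number"}}},"twist":{"type":"array","items":{"type":"number"}},"force":{"type":"number"}},"required":["fingers","travel","twist"]}

```bash
mkdir -p pics
cat > h.py <<'E'
import numpy as np, cv2
from rig import monitor, optics, close_job, models
def ray(cam,px):
    c=optics.get_calibration(cam); f=210/np.tan(np.radians(c["vertical_fov"]/2))
    K=np.array([[f,0,c["cx"]],[0,f,c["cy"]],[0,0,1.]])
    u=cv2.undistortPoints(np.array(px,float).reshape(-1,1,2),K,np.array(c["distortion"],float)).reshape(-1,2)
    T=np.array(c["world_from_camera"]); d=np.c_[u[:,0],-u[:,1],-np.ones(len(u))]
    return T,d
def at_depth(cam,px,dep):
    T,d=ray(cam,px); return (d*np.array(dep).reshape(-1,1))@T[:3,:3].T+T[:3,3]
def at_z(cam,px,z):
    T,d=ray(cam,px); w=d@T[:3,:3].T; s=(z-T[2,3])/w[:,2]; return T[:3,3]+w*s[:,None]
E
python3 - <<'E'
from h import *
s=monitor.observe(); print(s["position"],np.round(s["tool_rot"],3),s["grip_width"])
ims=[]
for c in("top","side"):
    p,d=optics.get_image(c); cv2.imwrite(f"pics/{c}1.png",p)
    print(c,np.round(optics.get_calibration(c)["world_from_camera"],3).tolist())
    for q in("lid_bar","lid_hinge","tile_chest"):
        for r in models.landmark_of(c,q)[:2]:
            z={"lid_bar":.1165,"lid_hinge":.1205,"tile_chest":0}[q]
            print(c,q,r["confidence"],np.round(r["point"],1),np.round(at_z(c,[r["point"]],z),4))
E
```

```text
[ 0.21402676 -0.5063334   0.2307249 ] [[ 0.921  0.389 -0.   ]
 [ 0.389 -0.921  0.001]
 [ 0.    -0.001 -1.   ]] 0.08548555191078601
top [[0.006, 0.997, -0.079, 0.417], [-1.0, 0.007, 0.002, -0.103], [0.003, 0.079, 0.997, 1.247], [0.0, 0.0, 0.0, 1.0]]
top lid_bar 0.75 [201.1 207.5] [[0.5037 0.1087 0.1165]]
top lid_hinge 0.82 [257.  226.2] [[ 0.4519 -0.0506  0.1205]]
top tile_chest 0.86 [241.3 222.5] [[0.4668 0.004  0.    ]]
side [[-0.885, 0.249, -0.393, 0.079], [-0.465, -0.469, 0.751, 0.752], [0.002, 0.847, 0.531, 0.724], [0.0, 0.0, 0.0, 1.0]]
side lid_bar 0.75 [235.5 267. ] [[0.5033 0.1181 0.1165]]
side lid_bar 0.36 [322.7 198.5] [[ 0.4578 -0.1938  0.1165]]
side lid_hinge 0.64 [293.5 230.3] [[ 0.4577 -0.0395  0.1205]]
side tile_chest 0.6 [276.  284.6] [[0.4746 0.0072 0.    ]]
```

View pics/top1.png

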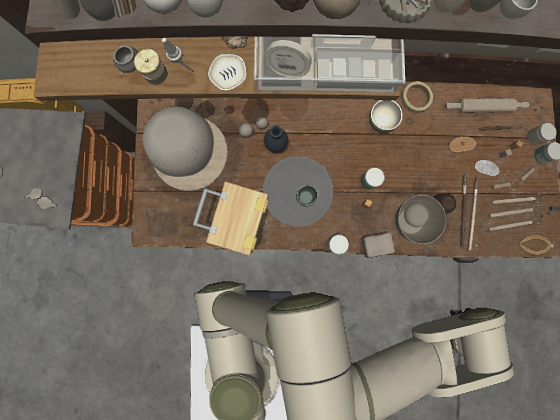

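View pics/side1.png

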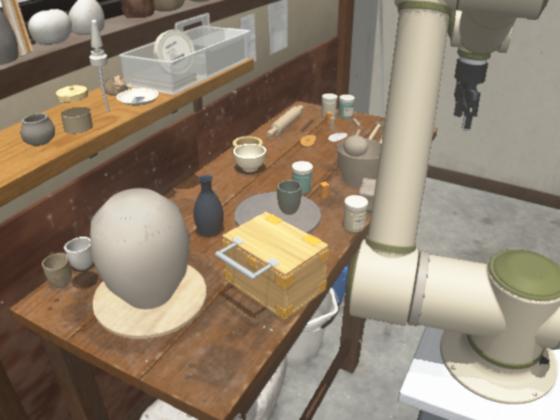

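The top view shows the chest at about (240,218) with its pull bar at (202,208), to the robot's left. The side view agrees, with the bar at (246,260). Next I refine the chest pose from depth.

```bash
cat >> h.py <<'E'
def cloud(cam):
    p,d=optics.get_image(cam); v,u=np.nonzero(d>0)
    return at_depth(cam,np.c_[u,v],d[v,u]),p[v,u]
E
python3 - <<'E'
from h import *
for c in("top","side"):
    P,_=cloud(c)
    m=(abs(P[:,0]-.47)<.14)&(abs(P[:,1]-.03)<.15)
    Q=P[m]; L=Q[(Q[:,2]>.112)&(Q[:,2]<.135)]
    print(c,len(L),np.median(L[:,2]), "table",np.median(Q[Q[:,2]<.03][:,2]))
    # lid rect: erode bar by image raster
    im=np.zeros((300,300),np.uint8); ij=((L[:,:2]-[.32,-.12])*1000).astype(int); im[ij[:,0],ij[:,1]]=255
    im=cv2.morphologyEx(im,cv2.MORPH_CLOSE,np.ones((9,9)));lid=cv2.morphologyEx(im,cv2.MORPH_OPEN,np.ones((25,25)))
    ct=max(cv2.findContours(lid,0,2)[0],key=cv2.contourArea)
    (a,b),wh,ang=cv2.minAreaRect(ct); print("lid centre",b/1000+.32,a/1000-.12,wh,ang)
    bar=cv2.subtract(im,cv2.dilate(lid,np.ones((15,15))))
    ys,xs=np.nonzero(bar); 
    for _ in[0]:
        ct=max(cv2.findContours(bar,0,2)[0],key=cv2.contourArea); (a,b),wh,ang=cv2.minAreaRect(ct); print("bar",b/1000+.32,a/1000-.12,wh,ang)
    cv2.imwrite(f"pics/rast_{c}.png",np.hstack([im,lid,bar]))
E
```

```text
top 3140 0.12115140762378973 table 0.0006669114774962015
lid centre 0.47435984802246095 0.005707160949707024 (137.76641845703125, 177.8388671875) 16.113418579101562
bar 0.5000262451171875 0.09514886474609374 (43.25912857055664, 108.92998504638672) 15.708637237548828
side 4023 0.12048210869993858 table 0.0002964440152246617
lid centre 0.4773882598876953 0.010697708129882827 (134.8389892578125, 182.4796142578125) 15.5241117477417
bar 0.5028111877441406 0.10113838195800781 (41.679996490478516, 108.75999450683594) 16.260204315185547
```

View pics/rast_side.png

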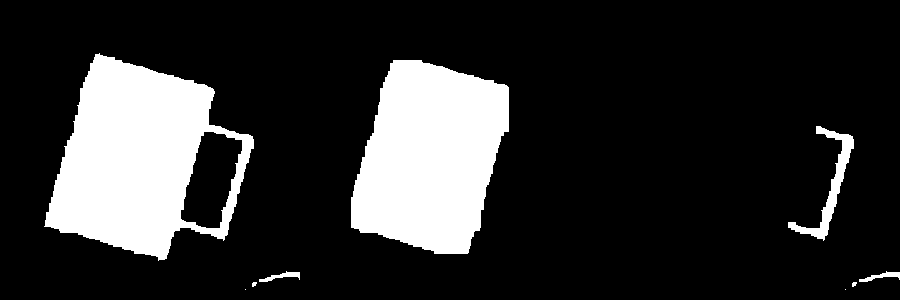

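Request:
step_arm:
  fingers: [-1, 0, 0.29, 0.29]
  travel:
    - [0, 0, -0.1]
    - [0, 0, -0.1]
    - [0, 0, 0]
    - [0, 0, 0]
  twist: [0.0535, 0.0535, 0.0535, 0.0535]

```text
time_s: 1.0
position: [0.2141, -0.5066, 0.2514]
tool_rot: [[0.962, -0.274, 0.0], [-0.274, -0.962, -0.0], [0.0, 0.0, -1.0]]
ft_force: [0.4, 0.4, -0.2]
grip_width: 0.0322
gripper_force: 0.0
```

```bash
cat >> h.py <<'E'
def to(target):
    s=monitor.observe(); p=np.array(s["position"]); R=np.array(s["tool_rot"])
    print("pos",p.round(4),"yaw_y",np.degrees(np.arctan2(R[1,1],R[0,1])).round(2),"w",round(s["grip_width"],4),"q",np.round(s["q"],1),"F",np.round(s["ft_force"],1),"t",s["time_s"])
    if target is not None: print("tool delta/100mm",((np.array(target)-p)@R*10).round(3))
E
python3 - <<'E'
from h import *
to([.5045,.113,.2])
P,_=cloud("side"); Q=(P-[.5045,.113,0])@np.array([[-.27,.963,0],[-.963,-.27,0],[0,0,1]])
xc,yc=Q[:,0],Q[:,1]
m=(abs(xc)<.02)&(abs(yc-0)<.2)&(Q[:,2]>.1)&(Q[:,2]<.14)
yc2=Q[:,1]
B=Q[(abs(xc)<.018)&(abs(yc)<.04)&(Q[:,2]>.1)&(Q[:,2]<.14)]
print(len(B),np.percentile(B,[2,50,98],axis=0))
E
```

```text
pos [ 0.2141 -0.5066  0.2514] yaw_y -105.93 w 0.0322 q [-79.4  21.   72.2  -0.   86.8  26.5] F [ 0.4  0.4 -0.2] t 1.0
tool delta/100mm [ 1.092 -6.755  0.513]
213 [[-0.00826836 -0.03834482  0.11370606]
 [-0.0048525  -0.00105714  0.12054791]
 [ 0.00220152  0.0382848   0.1236421 ]]
```

Request:
step_arm:
  fingers: [0.29, 0.29, 0.29, 0.29, 0.29, 0.29, 0.29, 0.29, 0.29, 0.29]
  travel:
    - [0.078, -0.48, 0]
    - [0.078, -0.48, 0]
    - [0.078, -0.48, 0]
    - [0.078, -0.48, 0]
    - [0.078, -0.48, 0]
    - [0.078, -0.48, 0]
    - [0.078, -0.48, 0]
    - [0.078, -0.48, 0]
    - [0.078, -0.48, 0]
    - [0.078, -0.48, 0]
  twist: [0, 0, 0, 0, 0, 0, 0, 0, 0, 0]

```text
time_s: 2.3
position: [0.4189, -0.0638, 0.2515]
tool_rot: [[0.964, -0.267, 0.001], [-0.267, -0.964, -0.0], [0.001, 0.0, -1.0]]
ft_force: [0.6, -0.4, 1.4]
grip_width: 0.0303
gripper_force: 0.0
```

Request:
step_arm:
  fingers: [0.29, 0.29, 0.29, 0.29, 0.29, 0.29]
  travel:
    - [0.078, -0.48, 0]
    - [0.078, -0.48, 0.1]
    - [0.078, -0.48, 0.1]
    - [0.078, -0.47, 0.1]
    - [0, 0, 0.1]
    - [0, 0, 0]
  twist: [0, 0, 0, 0, 0, 0]

```text
time_s: 3.05
position: [0.4993, 0.1099, 0.2107]
tool_rot: [[0.964, -0.268, -0.002], [-0.268, -0.964, -0.0], [-0.002, 0.001, -1.0]]
ft_force: [0.9, 1.0, -0.2]
grip_width: 0.0306
gripper_force: 0.0
```

Run:
```python
from h import *
to([.5045,.113,.0985])
for c in("top","side"):
    p,d=optics.get_image(c); cv2.imwrite(f"pics/{c}2.png",p)
    for r in models.landmark_of(c,"lid_bar")[:2]: print(c,r["confidence"],np.round(r["point"],1),at_z(c,[r["point"]],.1165).round(4))
cv2.imwrite("pics/side2c.png",cv2.resize(cv2.imread("pics/side2.png")[140:340,150:370],None,fx=3,fy=3))
```

```text
pos [0.4993 0.1099 0.2107] yaw_y -105.52 w 0.0306 q [ -0.9  18.9  82.4  -0.   78.8 104.7] F [ 0.9  1.  -0.2] t 3.05
tool delta/100mm [ 0.044 -0.044  1.122]
top 0.82 [200.5 210. ] [[0.4966 0.1103 0.1165]]
top 0.51 [375.1 243.2] [[ 0.4058 -0.3844  0.1165]]
side 0.86 [234.5 267.1] [[0.5049 0.1192 0.1165]]
```

View pics/side2c.png

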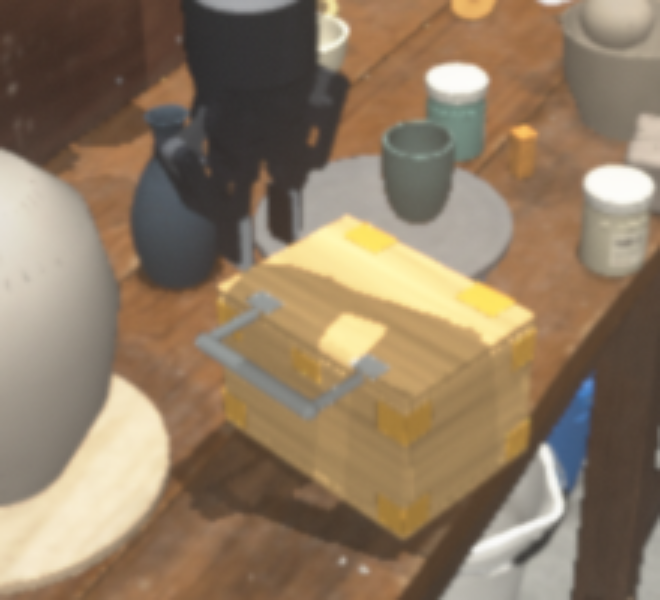

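The crop shows the gripper above the chest, and the bar runs from (205,345) to (310,408). The grey pot is close by on the left, so I check its clearance.

Run:
```python
from h import *
for c in("side","top"):
    P,_=cloud(c)
    m=(P[:,2]>.05)&(P[:,2]<.4)&(P[:,0]>.45)&(P[:,0]<.75)&(P[:,1]>.14)&(P[:,1]<.35)
    Q=P[m]
    for z in np.arange(.05,.3,.05):
        k=Q[(Q[:,2]>z)&(Q[:,2]<z+.05)]
        if len(k): 
            d=np.hypot(*(k[:,:2]-[.5045,.113]).T); print(c,round(z,2),len(k),"xmin",k[:,0].min().round(3),"ymin",k[:,1].min().round(3),"dmin",d.min().round(3),k[d.argmin()].round(3))
```

```text
side 0.05 888 xmin 0.598 ymin 0.145 dmin 0.104 [0.602 0.15  0.096]
side 0.1 1611 xmin 0.588 ymin 0.141 dmin 0.096 [0.596 0.144 0.144]
side 0.15 2494 xmin 0.59 ymin 0.14 dmin 0.096 [0.595 0.147 0.153]
side 0.2 3617 xmin 0.5 ymin 0.14 dmin 0.027 [0.503 0.14  0.235]
side 0.25 255 xmin 0.49 ymin 0.14 dmin 0.028 [0.503 0.14  0.266]
top 0.1 9 xmin 0.591 ymin 0.142 dmin 0.093 [0.592 0.145 0.146]
top 0.15 219 xmin 0.59 ymin 0.14 dmin 0.094 [0.591 0.152 0.154]
top 0.2 1970 xmin 0.601 ymin 0.14 dmin 0.105 [0.605 0.144 0.201]
top 0.25 1 xmin 0.692 ymin 0.166 dmin 0.195 [0.692 0.166 0.25 ]
```

Request:
step_arm:
  fingers: [0.29, 0.29, 0.29, 0.29, 0.29, 0.29]
  travel:
    - [0, -0.04, 0.25]
    - [0, 0, 0.25]
    - [0, 0, 0.25]
    - [0, 0, 0.2]
    - [0, 0, 0.18]
    - [0, 0, 0]
  twist: [0, 0, 0, 0, 0, 0]

```text
time_s: 4.1
position: [0.5005, 0.1137, 0.0977]
tool_rot: [[0.963, -0.27, -0.002], [-0.27, -0.963, -0.0], [-0.002, 0.001, -1.0]]
ft_force: [0.7, 0.4, 0.1]
grip_width: 0.0303
gripper_force: 0.0
```

Request:
step_arm:
  fingers: [0.6, 1, 1, 1, 1]
  travel:
    - [0, 0, 0]
    - [0, 0, 0]
    - [0, 0, 0]
    - [0, 0, 0]
    - [0, 0, 0]
  twist: [0, 0, 0, 0, 0]
  force: 25

```text
time_s: 4.72
position: [0.5015, 0.1142, 0.0992]
tool_rot: [[0.963, -0.269, 0.002], [-0.269, -0.963, 0.0], [0.002, -0.001, -1.0]]
ft_force: [-0.1, 1.0, 6.6]
grip_width: 0.0107
gripper_force: 24.7
```

Run:
```python
from h import *
to(None)
s=monitor.observe(); print(s["gripper_force"],s["wrist_torque"])
```

```text
pos [0.5015 0.1142 0.0992] yaw_y -105.62 w 0.0107 q [ -0.4  26.3  91.5   0.   62.1 105.2] F [-0.1  1.   6.6] t 4.725
24.741859138011932 [ 0.13699172  0.03074996 -0.08251987]
```

Run:
```python
import numpy as np
a0=np.arctan2(4,173);th=a0+np.linspace(0,1.82,31);R=np.hypot(173,4)/100
p=np.c_[-R*np.cos(th),-R*np.sin(th)]; p=(p-p[0]).round(2); d=np.diff(p,axis=0).round(2)
for i in range(0,30,10): print([[0,float(a),float(b)] for a,b in d[i:i+10]])
```

```text
[[0, 0.01, -0.1], [0, 0.01, -0.11], [0, 0.02, -0.1], [0, 0.02, -0.1], [0, 0.03, -0.1], [0, 0.04, -0.1], [0, 0.04, -0.1], [0, 0.05, -0.09], [0, 0.05, -0.09], [0, 0.06, -0.09]]
[[0, 0.07, -0.08], [0, 0.07, -0.08], [0, 0.07, -0.08], [0, 0.08, -0.07], [0, 0.08, -0.06], [0, 0.09, -0.06], [0, 0.09, -0.05], [0, 0.09, -0.05], [0, 0.09, -0.05], [0, 0.1, -0.03]]
[[0, 0.1, -0.04], [0, 0.1, -0.02], [0, 0.11, -0.02], [0, 0.1, -0.01], [0, 0.11, -0.01], [0, 0.1, 0.0], [0, 0.11, 0.01], [0, 0.1, 0.01], [0, 0.1, 0.02], [0, 0.11, 0.02]]
```

Request:
step_arm:
  fingers: [1, 1, 1, 1, 1, 1, 1, 1, 1, 1]
  travel:
    - [0, 0.01, -0.1]
    - [0, 0.01, -0.11]
    - [0, 0.02, -0.1]
    - [0, 0.02, -0.1]
    - [0, 0.03, -0.1]
    - [0, 0.04, -0.1]
    - [0, 0.04, -0.1]
    - [0, 0.05, -0.09]
    - [0, 0.05, -0.09]
    - [0, 0.06, -0.09]
  twist: [0, 0, 0, 0, 0, 0, 0, 0, 0, 0]

```text
time_s: 5.98
position: [0.4926, 0.084, 0.1978]
tool_rot: [[0.963, -0.269, 0.003], [-0.269, -0.963, 0.004], [0.002, -0.005, -1.0]]
ft_force: [2.3, 11.6, 5.5]
grip_width: 0.011
gripper_force: 24.5
```

Request:
step_arm:
  fingers: [1, 1, 1, 1, 1, 1, 1, 1, 1, 1]
  travel:
    - [0, 0.06, -0.08]
    - [0, 0.06, -0.08]
    - [0, 0.07, -0.08]
    - [0, 0.08, -0.07]
    - [0, 0.08, -0.06]
    - [0, 0.09, -0.06]
    - [0, 0.09, -0.05]
    - [0, 0.09, -0.05]
    - [0, 0.09, -0.05]
    - [0, 0.1, -0.03]
  twist: [0, 0, 0, 0, 0, 0, 0, 0, 0, 0]

```text
time_s: 7.22
position: [0.4698, 0.0054, 0.2595]
tool_rot: [[0.963, -0.268, 0.002], [-0.268, -0.963, 0.002], [0.001, -0.003, -1.0]]
ft_force: [-4.8, 11.1, 20.0]
grip_width: 0.0108
gripper_force: 26.9
```

Request:
step_arm:
  fingers: [1, 1, 1, 1, 1]
  travel:
    - [0, 0.1, -0.06]
    - [0, 0.1, -0.04]
    - [0, 0.11, -0.02]
    - [0, 0.1, -0.01]
    - [0, 0.11, -0.01]
  twist: [0, 0, 0, 0, 0]

```text
time_s: 7.85
position: [0.4551, -0.046, 0.2713]
tool_rot: [[0.963, -0.269, -0.002], [-0.269, -0.963, 0.001], [-0.003, -0.0, -1.0]]
ft_force: [-6.1, 3.4, 1.7]
grip_width: 0.0107
gripper_force: 25.0
```

Request:
step_arm:
  fingers: [1, 1, 1, 1, 1, 1]
  travel:
    - [0, 0.1, 0]
    - [0, 0.11, 0.01]
    - [0, 0.1, 0.01]
    - [0, 0.1, 0.02]
    - [0, 0.1, 0.03]
    - [0, 0, 0]
  twist: [0, 0, 0, 0, 0, 0]

```text
time_s: 8.6
position: [0.4411, -0.0957, 0.2644]
tool_rot: [[0.963, -0.27, -0.003], [-0.27, -0.963, -0.0], [-0.003, 0.001, -1.0]]
ft_force: [-7.6, 1.7, 4.0]
grip_width: 0.0114
gripper_force: 25.8
```

Run:
```python
from h import *
to(None)
p,d=optics.get_image("side"); cv2.imwrite("pics/side3.png",p)
```

```text
pos [ 0.4411 -0.0957  0.2644] yaw_y -105.69 w 0.0114 q [-27.3  10.4  85.1  -0.1  84.6  78.4] F [-7.6  1.7  4. ] t 8.6
```

View pics/side3.png

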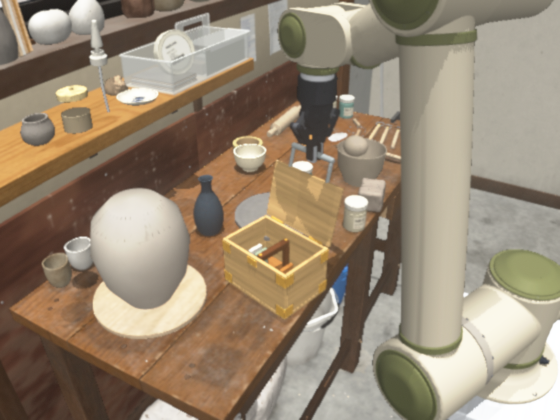

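The lid is open to about 105° and held by the bar, and the rack with its dark handle shows in the chest at about (275,252). I release the bar and rise.

Request:
step_arm:
  fingers: [-0.2, -0.2, -0.2, -0.2, -0.2, -0.2, -0.2, -0.2]
  travel:
    - [0, 0, 0]
    - [0, 0, 0]
    - [0, 0, 0]
    - [0, 0.05, 0]
    - [0, 0, -0.2]
    - [0, 0, -0.3]
    - [0, 0, -0.3]
    - [0, 0, 0]
  twist: [0, 0, 0, 0, 0, 0, 0, 0]

```text
time_s: 9.65
position: [0.4417, -0.1002, 0.346]
tool_rot: [[0.963, -0.269, 0.004], [-0.269, -0.963, -0.002], [0.004, 0.001, -1.0]]
ft_force: [0.2, -0.0, -0.5]
grip_width: 0.0514
gripper_force: 0.0
```

Run:
```python
from h import *
to(None)
for c in("top","side"):
    p,d=optics.get_image(c); cv2.imwrite(f"pics/{c}4.png",p)
    for q,z in(("rack_grip",.093),("tile_rack",.007),("lid_bar",.27)):
        for r in models.landmark_of(c,q)[:1]: print(c,q,r["confidence"],np.round(r["point"],1),at_z(c,[r["point"]],z).round(4))
a=cv2.resize(cv2.imread("pics/side4.png")[150:320,200:350],None,fx=2.6,fy=2.6)
b=cv2.resize(cv2.imread("pics/top4.png")[150:320,180:330],None,fx=2.6,fy=2.6)
cv2.imwrite("pics/c4.png",np.hstack([a,b]))
```

```text
pos [ 0.4417 -0.1002  0.346 ] yaw_y -105.61 w 0.0514 q [-27.8   8.1  74.8  -0.   96.9  77.8] F [ 0.2 -0.  -0.5] t 9.65
top tile_rack 0.69 [242.  222.5] [[0.4665 0.0012 0.007 ]]
side rack_grip 0.86 [273.6 252.3] [[0.4758 0.0154 0.093 ]]
side tile_rack 0.74 [271.8 283.9] [[0.4798 0.0166 0.007 ]]
side lid_bar 0.76 [317.1 153.1] [[ 0.4445 -0.1161  0.27  ]]
```

View pics/c4.png

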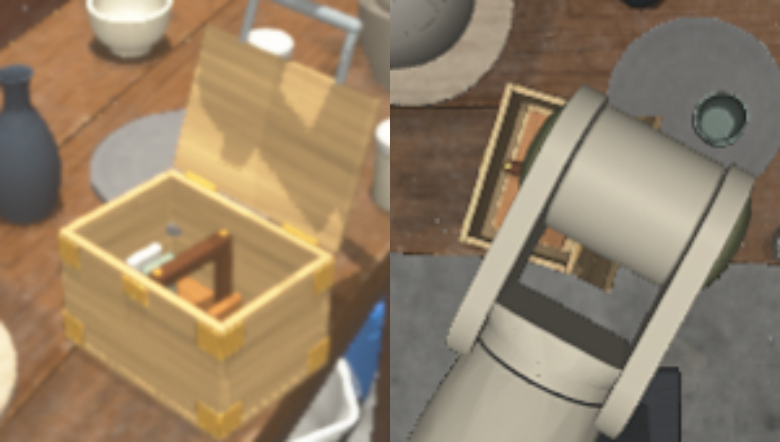

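The lid leans on its stop. The rack handle in the side crop runs from (160,275) to (228,240), with tiles upright on both sides; the top view is blocked by the arm. I locate the handle with side depth.

Run:
```python
from h import *
P,C=cloud("side")
M=np.array([[-.27,.963*1,0],[-.963,-.27,0],[0,0,1]])
o=np.array([.477,.009,0]); Q=(P-o)@M
m=(abs(Q[:,0])<.05)&(abs(Q[:,1])<.07)&(Q[:,2]>.094)&(Q[:,2]<.108); A=Q[m]
print(len(A),np.percentile(A,[1,10,50,90,99],axis=0).round(4))
r=cv2.minAreaRect((A[:,:2]*1000).astype(np.float32)); print(r)
l=cv2.fitLine(A[:,:2].astype(np.float32),cv2.DIST_HUBER,0,.01,.01).ravel(); print("line",l,np.degrees(np.arctan2(l[1],l[0])))
for x in np.arange(-.045,.05,.01):
    k=A[abs(A[:,0]-x)<.005]
    if len(k): print(round(x,3),len(k),(k[:,1].min()).round(4),k[:,1].max().round(4),k[:,2].max().round(4))
# chest rim
k=Q[(Q[:,2]>.108)&(Q[:,2]<.117)&(abs(Q[:,0])<.08)&(abs(Q[:,1])<.11)]
print("rim",len(k),np.percentile(k,[1,99],axis=0).round(4))
for r in models.trace("side","rack_grip")[:1]: print(r["confidence"],r["point"],r["mask"].sum())
```

```text
227 [[-0.0424 -0.0055  0.0944]
 [-0.0387 -0.0043  0.0959]
 [-0.004  -0.      0.1002]
 [ 0.0309  0.0073  0.1021]
 [ 0.0397  0.0097  0.1029]]
((-1.8074073791503906, 1.7284297943115234), (16.204050064086914, 84.71139526367188), 87.94959259033203)
line [ 9.9879795e-01 -4.9016915e-02 -1.8484749e-02  7.4364722e-04] -2.8095882
-0.045 19 -0.0035 0.0092 0.1023
-0.035 27 -0.005 0.0102 0.1034
-0.025 26 -0.0043 0.0096 0.1025
-0.015 28 -0.0051 0.0103 0.1028
-0.005 26 -0.0062 0.009 0.1021
0.005 26 -0.0046 0.0083 0.1023
0.015 26 -0.0052 0.0084 0.103
0.025 25 -0.0055 0.0073 0.1029
0.035 22 -0.0056 0.0082 0.1025
0.045 2 -0.0037 0.0022 0.1002
rim 956 [[-0.0656 -0.0907  0.1082]
 [ 0.068   0.0895  0.1167]]
0.93 [280.9, 252.4] 613
```

Run:
```python
from h import *
s=monitor.observe(); t=np.array(s["position"])
for c in("side","top"):
    P,_=cloud(c); D=P-t; r=np.hypot(D[:,0],D[:,1])
    for a in np.arange(.03,.16,.015):
        k=D[(r>a)&(r<a+.015)&(D[:,2]>-.02)&(D[:,2]<.5)]
        if len(k): print(c,a.round(3),len(k),np.percentile(k[:,2],[2,10,50]).round(3))
# lid bar/lid extents in chest frame
P,_=cloud("side"); Q=(P-[.477,.009,0])@np.array([[-.27,.963,0],[-.963,-.27,0],[0,0,1]])
k=Q[(Q[:,0]>.05)&(Q[:,0]<.15)&(abs(Q[:,1])<.1)&(Q[:,2]>.12)&(Q[:,2]<.31)]
for z in np.arange(.12,.32,.03):
    j=k[(k[:,2]>z)&(k[:,2]<z+.03)]
    if len(j): print("lid",z.round(2),len(j),np.percentile(j[:,0],[5,50,95]).round(3))
```

```text
side 0.03 2142 [0.015 0.042 0.147]
side 0.045 416 [0.05  0.054 0.077]
side 0.06 729 [0.066 0.079 0.215]
side 0.075 207 [0.208 0.212 0.227]
side 0.09 211 [0.206 0.21  0.226]
side 0.105 224 [0.205 0.208 0.226]
side 0.12 349 [0.196 0.199 0.219]
side 0.135 456 [0.206 0.214 0.231]
side 0.15 249 [0.209 0.214 0.235]
top 0.03 1377 [0.27  0.278 0.292]
top 0.045 1238 [0.262 0.274 0.3  ]
top 0.06 910 [0.23  0.273 0.293]
top 0.075 456 [0.208 0.217 0.293]
top 0.09 1050 [0.215 0.235 0.285]
top 0.105 768 [0.274 0.281 0.289]
top 0.12 784 [0.268 0.274 0.285]
top 0.135 749 [0.264 0.271 0.29 ]
top 0.15 689 [0.264 0.277 0.297]
lid 0.12 1006 [0.067 0.072 0.078]
lid 0.15 1033 [0.077 0.083 0.088]
lid 0.18 1058 [0.087 0.093 0.098]
lid 0.21 941 [0.097 0.102 0.108]
lid 0.24 119 [0.109 0.115 0.122]
lid 0.27 269 [0.117 0.12  0.125]
```

Run:
```python
from h import *
s=monitor.observe(); t=np.array(s["position"]); a=np.radians(s["q"][0])
f=np.array([np.cos(a),np.sin(a)]); l=np.array([np.sin(a),-np.cos(a)])  # l ~ +xc (right)
print(np.array(t[:2])@f, np.array(t[:2])@l)
for c in("side","top"):
    P,_=cloud(c); D=P-t; F=D[:,:2]@f; Lt=D[:,:2]@l
    for z in np.arange(.06,.36,.03):
        k=(D[:,2]>z)&(D[:,2]<z+.03)&(np.abs(Lt)<.25)&(F>-.25)&(F<.12)
        if k.sum()>5: print(c,z.round(2),k.sum(),"lat",np.percentile(Lt[k],[1,99]).round(3),"fwd",np.percentile(F[k],[1,99]).round(3))
```

```text
0.4367543485029337 -0.1175089827477469
side 0.06 676 lat [-0.065  0.061] fwd [-0.025  0.014]
side 0.09 776 lat [-0.068  0.064] fwd [-0.026  0.009]
side 0.12 548 lat [-0.041  0.02 ] fwd [-0.038  0.014]
side 0.15 744 lat [-0.04   0.023] fwd [-0.039  0.018]
side 0.18 509 lat [-0.061  0.009] fwd [-0.164  0.018]
side 0.21 1844 lat [-0.069 -0.015] fwd [-0.203  0.023]
side 0.24 794 lat [-0.063 -0.044] fwd [-0.202 -0.033]
top 0.18 31 lat [-0.043  0.043] fwd [-0.087 -0.054]
top 0.21 260 lat [-0.043  0.043] fwd [-0.09  -0.044]
top 0.24 607 lat [-0.055  0.065] fwd [-0.18   0.043]
top 0.27 7811 lat [-0.063  0.065] fwd [-0.225  0.038]
top 0.3 4693 lat [-0.056  0.058] fwd [-0.249  0.014]
top 0.33 122 lat [-0.017  0.019] fwd [-0.25  -0.238]
```

Request:
step_arm:
  fingers: [0.2, 0.2, 0.2, 0.2, 0.2, 0.2, 0.2, 0.2, 0.2, 0.2]
  travel:
    - [0, 0, 0]
    - [0, 0, 0]
    - [0, 0, 0]
    - [0, 0, 0]
    - [0, 0, 0]
    - [0, 0, 0]
    - [0, 0, 0]
    - [0, 0, 0]
    - [0, 0, 0]
    - [0, 0, 0]
  twist: [-0.0543, -0.0543, -0.0543, -0.0543, -0.0543, -0.0543, -0.0543, -0.0543, -0.0543, 0]

```text
time_s: 11.65
position: [0.4412, -0.0997, 0.3443]
tool_rot: [[0.305, 0.952, 0.0], [0.952, -0.305, 0.0], [0.0, 0.0, -1.0]]
ft_force: [-0.3, -0.2, -0.4]
grip_width: 0.0339
gripper_force: 0.0
```

Run:
```python
from h import *
to([.479,.0105,.2])
```

```text
pos [ 0.4412 -0.0997  0.3443] yaw_y -17.73 w 0.0339 q [-27.8   8.1  74.9   0.   96.9 -10.1] F [-0.3 -0.2 -0.4] t 11.65
tool delta/100mm [1.165 0.025 1.443]
```

Request:
step_arm:
  fingers: [0.2, 0.2, 0.2, 0.2, 0.2, 0.2, 0.2, 0.2, 0.2, 0.2]
  travel:
    - [0.3, 0.025, 0]
    - [0.3, 0, 0]
    - [0.3, 0, 0]
    - [0.265, 0, 0]
    - [0, 0, 0.3]
    - [0, 0, 0.4]
    - [0, 0, 0.4]
    - [0, 0, 0.3]
    - [0, 0, 0.3]
    - [0, 0, 0]
  twist: [0, 0, 0, 0, 0, 0, 0, 0, 0, 0]

```text
time_s: 12.9
position: [0.478, 0.0107, 0.173]
tool_rot: [[0.306, 0.952, -0.004], [0.952, -0.306, 0.001], [-0.0, -0.004, -1.0]]
ft_force: [0.3, -0.0, 0.6]
grip_width: 0.0341
gripper_force: 0.0
```

Run:
```python
from h import *
to([.479,.0105,.075])
p,d=optics.get_image("side"); cv2.imwrite("pics/s5.png",cv2.resize(p[110:330,180:380],None,fx=2.7,fy=2.7))
```

```text
pos [0.478  0.0107 0.173 ] yaw_y -17.82 w 0.0341 q [-12.9  18.   90.8  -0.   71.4   4.9] F [ 0.3 -0.   0.6] t 12.9
tool delta/100mm [0.001 0.014 0.98 ]
```

View pics/s5.png

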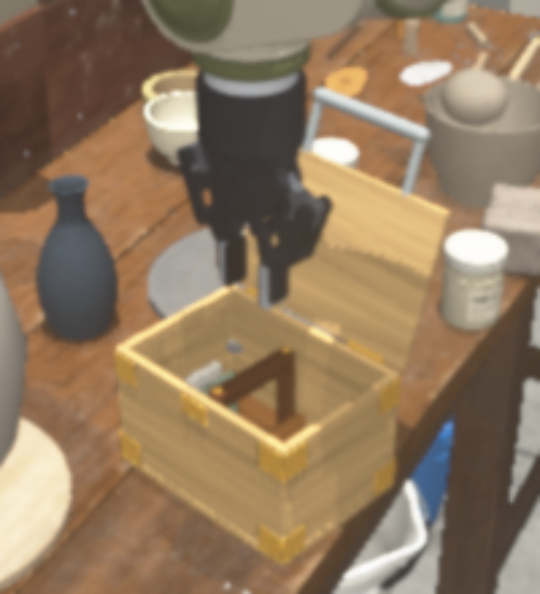

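The gripper is centred over the handle, which is at (255,375) in the crop, and the fingers at about (250,270) straddle its line. Descending.

Request:
step_arm:
  fingers: [0.2, 0.2, 0.2, 0.2, 0.2, 0.2, 0.2]
  travel:
    - [0, 0.01, 0.2]
    - [0, 0, 0.2]
    - [0, 0, 0.2]
    - [0, 0, 0.15]
    - [0, 0, 0.13]
    - [0, 0, 0.1]
    - [0, 0, 0]
  twist: [0, 0, 0, 0, 0, 0, 0]

```text
time_s: 13.82
position: [0.4798, 0.0102, 0.0762]
tool_rot: [[0.304, 0.953, -0.001], [0.953, -0.304, 0.0], [-0.0, -0.001, -1.0]]
ft_force: [-0.2, -0.3, -0.7]
grip_width: 0.0344
gripper_force: 0.0
```

Request:
step_arm:
  fingers: [0.4, 0.5, 0.6, 0.8, 1, 1, 1, 1]
  travel:
    - [0, 0, 0]
    - [0, 0, 0]
    - [0, 0, 0]
    - [0, 0, 0]
    - [0, 0, 0]
    - [0, 0, 0]
    - [0, 0, 0]
    - [0, 0, 0]
  twist: [0, 0, 0, 0, 0, 0, 0, 0]
  force: 60

```text
time_s: 14.82
position: [0.4801, 0.0102, 0.0767]
tool_rot: [[0.303, 0.953, 0.001], [0.953, -0.303, -0.0], [0.0, 0.001, -1.0]]
ft_force: [-0.3, 0.2, 6.6]
grip_width: 0.0133
gripper_force: 59.3
```

Request:
step_arm:
  fingers: [1, 1, 1, 1, 1, 1, 1, 1, 1, 1]
  travel:
    - [0, 0, -0.02]
    - [0, 0, -0.04]
    - [0, 0, -0.06]
    - [0, 0, -0.08]
    - [0, 0, -0.1]
    - [0, 0, -0.1]
    - [0, 0, -0.1]
    - [0, 0, -0.1]
    - [0, 0, -0.1]
    - [0, 0, -0.1]
  twist: [0, 0, 0, 0, 0, 0, 0, 0, 0, 0]

```text
time_s: 16.08
position: [0.4798, 0.0103, 0.157]
tool_rot: [[0.303, 0.953, -0.0], [0.953, -0.303, 0.0], [0.0, -0.0, -1.0]]
ft_force: [0.4, -0.2, -3.4]
grip_width: 0.0128
gripper_force: 58.5
```

Request:
step_arm:
  fingers: [1, 1, 1, 1, 1, 1, 1, 1, 1, 1]
  travel:
    - [0, 0, -0.1]
    - [0, 0, -0.12]
    - [0, 0, -0.14]
    - [0, 0, -0.14]
    - [0, 0, -0.14]
    - [0, 0, -0.14]
    - [0, 0, -0.14]
    - [0, 0, -0.12]
    - [0, 0, -0.08]
    - [0, 0, -0.04]
  twist: [0, 0, 0, 0, 0, 0, 0, 0, 0, 0]

```text
time_s: 17.32
position: [0.4798, 0.0103, 0.2727]
tool_rot: [[0.303, 0.953, 0.0], [0.953, -0.303, -0.0], [0.0, 0.0, -1.0]]
ft_force: [-0.4, -0.6, -4.0]
grip_width: 0.0126
gripper_force: 58.5
```

Request:
step_arm:
  fingers: [1, 1, 1, 1]
  travel:
    - [0, 0, 0]
    - [0, 0, 0]
    - [0, 0, 0]
    - [0, 0, 0]
  twist: [0, 0, 0, 0]

```text
time_s: 17.82
position: [0.4798, 0.0103, 0.2722]
tool_rot: [[0.303, 0.953, -0.0], [0.953, -0.303, 0.0], [-0.0, -0.0, -1.0]]
ft_force: [-0.7, -0.0, -4.4]
grip_width: 0.0131
gripper_force: 58.5
```

Run:
```python
from h import *
to(None); print(monitor.observe()["wrist_torque"],monitor.observe()["gripper_force"])
a,d=optics.get_image("side"); b,_=optics.get_image("top")
cv2.imwrite("pics/s6.png",np.hstack([cv2.resize(a[110:330,180:380],(500,550)),cv2.resize(b[150:290,180:320],(300,300)) if 0 else np.vstack([cv2.resize(b[150:290,180:320],(280,280)),np.zeros((270,280,3),np.uint8)])]))
for q,z in(("tile_rack",.19),("rack_grip",.28),("lid_bar",.27)):
    for r in models.landmark_of("side",q)[:1]: print(q,r["confidence"],np.round(r["point"],1),at_z("side",[r["point"]],z).round(4))
```

```text
pos [0.4798 0.0103 0.2722] yaw_y -17.65 w 0.0131 q [-12.9  13.1  80.4  -0.   86.6   4.7] F [-0.7 -0.  -4.4] t 17.825
[ 0.02453242  0.03040333 -0.01828848] 58.522719740867615
tile_rack 0.88 [270.9 206.4] [[ 0.4913 -0.0027  0.19  ]]
rack_grip 0.66 [273.4 167.2] [[ 0.4848 -0.0018  0.28  ]]
lid_bar 0.83 [318.4 152.5] [[ 0.4433 -0.12    0.27  ]]
```

View pics/s6.png

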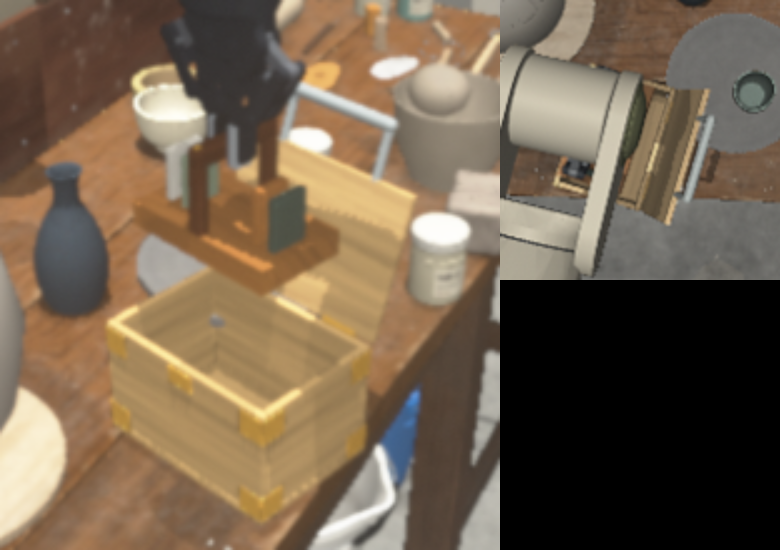

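The rack hangs clear above the chest. White and pale green tiles stand at (185,175), orange and dark green at (280,215), and the lid is still back. A quick check of level and height before handing in.

Run:
```python
from h import *
P,C=cloud("side"); s=monitor.observe(); R=np.array(s["tool_rot"]); Q=(P-s["position"]); u=Q[:,:2]@R[:2,0]; v=Q[:,:2]@R[:2,1]
k=(abs(u)<.04)&(abs(v)<.074)&(P[:,2]>.218)&(P[:,2]<.24)
A=np.c_[u,v,np.ones(len(u))][k]; z=P[k,2]
for _ in range(8):
    c=np.linalg.lstsq(A,z,rcond=None)[0]; e=abs(A@c-z); g=e<max(.002,np.percentile(e,70)); A,z=(A[g],z[g]) if _<4 else (A,z)
print(len(z),"tilt deg",np.degrees(c[:2]).round(2),"block top z",c[2].round(4),"-> underside",(c[2]-.022).round(4))
```

```text
866 tilt deg [-0.19  0.12] block top z 0.2248 -> underside 0.2028
```

```bash
python3 -c "
from h import *
print(close_job())"
```

```text
the job is handed in; nothing more can be done
None
```

The lid leans back on its stop and is released. The arm is holding the tile rack level (tilt about 0.2°) and still, about 9 cm above the chest rim, with all four tiles upright; the job is handed in.

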